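Unbar the stamp rack and issue the brass stamps

TASK

Lift the locking bar straight up and level out of both U brackets of the stamp rack and lay it down on the timber rest, across both bearers and about centred. Then take every brass stamp out of its pocket and put it in the green tray, leaving the dark steel stamps standing in their pockets, and finally lower the bar back into both brackets, fully down and about centred on the rack. Don't disturb the case, the wire spool or the tin.

Things in the scene. Friction and masses are not known exactly. Their poses are not given: they have to be found in the camera images.
- rack: stamp rack, fixed. Origin: bench level, middle of the rack; y along the row, x across, z up. Blue block 60 x 270 mm (x, y), 24 mm high, with seven square pockets at x = 0, y = -114, -76, -38, 0, 38, 76, 114 mm, each 21 mm wide, 18 mm deep (floor 6 mm above the bench). A yellow open-topped U bracket stands at each end. The bar in its brackets lies over the stamps with 10 mm between
- bracket_a (a point): middle of the slot floor of the U bracket at the rack's y = +160 mm, 66 mm above the bench. The slot runs along y, is open upwards, 29 mm wide in x and 26 mm deep (prong tops 92 mm above the bench); the bracket is 12 mm thick along y, 53 mm over its prongs
- bracket_b (a point): the same point of the equal U bracket at the rack's y = -160 mm
- bar_center (a point): centre of the loose locking bar: straight aluminium bar 20 mm wide (x), 370 mm long (y), 20 mm high (z), about 0.29 to 0.5 kg, with a red band 90 mm long round its middle. It starts lying along the rack's y in both U brackets, its centre then 76 mm above the bench and within 12 mm of the middle of the rack
- bar_end_a (a point): point on the bar's centre line 160 mm from its centre towards +y (25 mm short of that end face)
- bar_end_b (a point): point on the bar's centre line 160 mm from its centre towards -y (25 mm short of that end face)
- board: timber rest for the bar, fixed, between the robot and the rack: two pale wooden bearers, each 80 mm (x) x 50 mm (y), 20 mm high, centred at y = -110 and +110 mm, joined by a flat strip 2 mm thick. Origin in the middle between them, at bench level. The bar lies across both bearers, along y, with free room for fingers at its middle
- tray: green open job tray, loose, 0.6 kg, 200 x 150 mm outside (x, y), walls 4 mm thick and 24 mm high, floor 4 mm thick; origin under its centre. It stands to the left or to the right of the timber rest
- brass1_center (a point): design stamp, square yellow brass block 18 x 18 mm, 50 mm tall, 130 g; this point is its centre, z along its length (up as it stands). Starts standing in a pocket, sides parallel to the rack's, top 56 mm above the bench, 32 mm of it above the blue block. Three to five brass stamps are present; an absent one reads None
- brass2_center (a point): design stamp, square yellow brass block 18 x 18 mm, 50 mm tall, 130 g; this point is its centre, z along its length (up as it stands). Starts standing in a pocket, sides parallel to the rack's, top 56 mm above the bench, 32 mm of it above the blue block. Three to five brass stamps are present; an absent one reads None
- brass3_center (a point): design stamp, square yellow brass block 18 x 18 mm, 50 mm tall, 130 g; this point is its centre, z along its length (up as it stands). Starts standing in a pocket, sides parallel to the rack's, top 56 mm above the bench, 32 mm of it above the blue block. Three to five brass stamps are present; an absent one reads None
- brass4_center (a point): design stamp, square yellow brass block 18 x 18 mm, 50 mm tall, 130 g; this point is its centre, z along its length (up as it stands). Starts standing in a pocket, sides parallel to the rack's, top 56 mm above the bench, 32 mm of it above the blue block. Three to five brass stamps are present; an absent one reads None
- brass5_center (a point): design stamp, square yellow brass block 18 x 18 mm, 50 mm tall, 130 g; this point is its centre, z along its length (up as it stands). Starts standing in a pocket, sides parallel to the rack's, top 56 mm above the bench, 32 mm of it above the blue block. Three to five brass stamps are present; an absent one reads None
- steel1_center (a point): design stamp, square dark steel block 18 x 18 mm, 50 mm tall, 130 g; this point is its centre, z along its length (up as it stands). Starts standing in a pocket, sides parallel to the rack's, top 56 mm above the bench, 32 mm of it above the blue block. Stays in its pocket
- steel2_center (a point): design stamp, square dark steel block 18 x 18 mm, 50 mm tall, 130 g; this point is its centre, z along its length (up as it stands). Starts standing in a pocket, sides parallel to the rack's, top 56 mm above the bench, 32 mm of it above the blue block. Stays in its pocket
- case: bystander: closed orange case, loose, 150 x 130 mm, 45 mm high, on the other side of the timber rest from the tray; origin under its centre
- spool: bystander: copper wire spool, 84 mm across, 48 mm tall, standing beside the rack; origin under its centre
- tin: bystander: grey tin, 70 mm across, 90 mm tall, beside the rack; origin under its centre
Mind the look-alikes: they are no part of the job. Leave any turquoise look-alike of the part that bears brass1_center alone.

How it is judged:
By the outcome, as a careful person would: the job done as asked, in the order asked, and still so for the second after the job is handed in, with the robot touching nothing.
Of brass1, brass2, brass3, brass4, brass5 only 3 to 5 are there at a start; the rules pass over those that are not, and their reading is None.
At some moment in a run one of bar, tray may be knocked a few centimetres aside while the robot is not near it.
Once in a run the grip may slacken for a moment while it holds something.
It also fails if it takes over 210 s, if anything falls off the work surface, if the arm or the gripper's body presses on something with over 40 N, if the wrist force passes 120 N, or if a joint passes its speed limit or range.

ROBOT

A 6-joint arm with a two-finger parallel gripper is mounted at the origin on the work surface. World frame = base frame: x ahead of the robot, y to its left, z up, the work surface at z = 0. Lengths are in mm, angles in degrees, forces in N, time in s.
With the tool pointing down it reaches from about 300 to 750 mm from the base axis. Payload 8.5 kg.
Tool frame: the origin (TCP) lies midway between the tips of the shut fingers; the grasp point (between the pads) lies 19 mm behind it; z points along the fingers, y is the line along which they close (so a half turn about z gives the same grasp; the last joint's range is limited). The gripper opens to 88 mm and grips with 3 to 60 N. Pads are 18 mm wide; open, the fingers measure 123 mm over their backs; the gripper's body (75 mm by 187 mm) begins 45 mm behind the grasp point.
Start: joints at [50.747, 21.807, 74.336, -0, 83.858, -12.336], TCP at [248.978, 490.398, 238.748] pointing down, gripper open.
Joint ranges: [-178.18, 178.18], [-50.72, 133.34], [12.68, 142.11], [-81.47, 261.47], [9.98, 163.14], [-165.26, 165.26]. Speed limits (degrees/s): [136.94, 136.94, 180, 180, 180, 180].

INTERFACE

Orientations are given as a 3x3 rotation matrix whose columns are the frame's x, y, z axes.
In Python, from cell import r, eyes gives the robot as it stands.
- The arm moves only by the tool send_rows, never from a script. Its argument "rows" is a list of rows, each a list of 4 numbers: the shift along the tool's x, y, z in mm, then the turn about the tool's z in degrees. A call has 1 to 20 rows; each row shifts and turns the commanded pose from where the row before left it, along the tool's axes as they then stand; what a row does not reach is not made up. A row lasts 1/12 s, in which the tool goes at most 41.7 mm and 7.16 degrees, less where a joint would pass 70% of its speed; a pose out of reach is approached as far as the arm can. A call is refused whole if a number of a shift passes 41.7 or a number of a turn 7.16, either way. A call with a gripper value outside its range is refused whole. "claw" is the finger opening in mm, from 0 to 88.1, set as the call begins (left out, the last holds). The fingers move at their own pace and stop on an object; the grip force is fixed at half the most. Time passes only in rows, so rows that do not move let the fingers close. It gives the time, the measured TCP pose, the force, the opening and the grip force at its end, in the units of the state.
- r.sense(): the state, without advancing time (a new reading comes with each control period).
- eyes.grab_frame(name): name is "scene" or "top" or "wrist"; returns (picture, depth): 420x560x3 uint8, blue, green, red; 420x560 float32, mm along the optical axis (not along the pixel's ray), 0 where there is no reading.
- eyes.camera_params(name): a dict with "fovy" (degrees; the focal length in pixels is half the picture's height over the tangent of half this angle, whatever the lens; pixels are square), "cx", "cy" (the principal point, pixels), "k1" (the pictures are not rectified: a ray, as slopes to the right and down, at radius r is drawn at 1 + k1 r^2 times it, then the intrinsics apply), "eye" and "orientation" of the camera in the world. Camera axes: x right, y up, looking along -z (the intrinsics and any distortion apply to the point x, -y, -z); pixel columns grow to the right and rows downward; lengths in mm; the calibration is good to about 2 mm. A picture is of the moment at which its call begins: read the wrist's pose just before it. camera_params takes no time and is no camera call; for the wrist camera it gives the pose at the moment of the call.
- r.hand_in(): hands the job in; it is judged then, once.
The state is a dict: "clock": time; "qpos": joint angles; "joint_vel": joint speeds; "tau": joint torques, N m; "eef_pos": TCP position; "tool_rot": TCP orientation; "contact_force": force on the tool from outside, world axes, zero at the start; "torque": the same for the moment, N m; "gripper_width": finger opening in mm; "grip_force": force on a finger pad.
Only numpy, scipy, OpenCV 4.12 (cv2) and the standard library are available. Lean on these libraries where they do the work, as an engineer would, in place of code of your own. Each camera call takes 0.05 s, during which the arm holds its last target. There are 200 camera calls.

## Working session

There is one attempt and no reset: what is moved stays moved. The work goes in short steps, Python scripts to look and compute and a tool call to move; the robot and the scene stay as the last step left them, time stands still between calls to the robot, and variables do not carry over. Pictures are saved under pics/ and viewed, at most 14 in all, crops included, and the job is handed in when it is done.

Besides the shell and the picture viewer there is one more tool, called after "Request:" as a command line: name --pt "numbers of a row" for each row, then --argument value for the rest. send_rows: Moves the arm, as the interface text tells. Its arguments: {"type":"object","properties":{"rows":{"type":"array","items":{"type":"array","items":{"type":"number"}}},"claw":{"type":"number"}},"required":["rows"]}

```bash
ls; mkdir -p pics; cat > h.py <<'E'
import numpy as np, cv2
from cell import r, eyes
def grab(n):
    p=eyes.camera_params(n); im,d=eyes.grab_frame(n); return im,d,p
def f_of(p): return 210/np.tan(np.radians(p["fovy"])/2)
def rays(p,uv):
    f=f_of(p); uv=np.atleast_2d(np.array(uv,float))
    q=(uv-[p["cx"],p["cy"]])/f; s=q.copy()
    for _ in range(20): s=q/(1+p["k1"]*(s**2).sum(1,keepdims=True))
    c=np.c_[s[:,0],-s[:,1],-np.ones(len(s))]
    return c@np.array(p["orientation"]).T
def on_plane(p,uv,z):
    d=rays(p,uv); e=np.array(p["eye"]); return e+d*((z-e[2])/d[:,2])[:,None]
def cloud(p,d):
    v,u=np.mgrid[0:420,0:560]; R=rays(p,np.c_[u.ravel(),v.ravel()])
    return (np.array(p["eye"])+R*d.ravel()[:,None]).reshape(420,560,3)
E
python3 - <<'E'
from h import *
s=r.sense(); print(s)
for n in("scene","top","wrist"):
    im,d,p=grab(n); cv2.imwrite(f"pics/{n}0.png",im); np.save(f"pics/{n}0.npy",d); print(n,p)
E
```

```text
pics
{'clock': 0.0, 'qpos': array([ 5.07472532e+01,  2.18406032e+01,  7.43831889e+01, -1.88575190e-03,
        8.38563397e+01, -1.23367146e+01]), 'joint_vel': array([ 0.01974446, -0.02504603,  0.06940527, -0.0180878 , -0.07140627,
        0.07209305]), 'tau': array([ 2.59100103e-03, -4.37939215e+01, -2.24556416e+01,  7.14784185e-02,
        3.52479774e-02, -1.73123217e-04]), 'eef_pos': array([248.82121323, 490.19879216, 238.15059676]), 'tool_rot': array([[-8.91672387e-01,  4.52680478e-01, -8.59590227e-04],
       [ 4.52681216e-01,  8.91671744e-01, -1.10369997e-03],
       [ 2.66848887e-04, -1.37325914e-03, -9.99999021e-01]]), 'contact_force': array([ 0.21491638, -0.2372565 ,  0.33851243]), 'torque': array([ 0.01176076, -0.02410862, -0.06059992]), 'grip_force': 0.0, 'gripper_width': 88.47144195386943}
scene {'fovy': 48.62088254654462, 'cx': 282.1019793505123, 'cy': 209.15057139110266, 'k1': -0.07377007031100674, 'eye': array([1190.97132224, -405.58520193,  716.33157396]), 'orientation': array([[ 0.5412147 , -0.54843516,  0.63742099],
       [ 0.8407825 ,  0.34114069, -0.42036629],
       [ 0.01309342,  0.76344083,  0.64574505]])}
top {'fovy': 50.54716497853457, 'cx': 286.53885223988095, 'cy': 206.92238004201585, 'k1': 0.04432157277636482, 'eye': array([ 328.71983796,   19.77281167, 1260.44653377]), 'orientation': array([[-0.06994428,  0.97783027, -0.19737216],
       [-0.99754179, -0.06771516,  0.01802896],
       [ 0.00426418,  0.198148  ,  0.98016284]])}
wrist {'fovy': 71.52762514517659, 'cx': 273.1975442619537, 'cy': 207.02597764453273, 'k1': -0.02262625968535019, 'eye': array([179.85137746, 524.83392411, 384.17659258]), 'orientation': array([[ 0.45145978, -0.85289433, -0.26221239],
       [ 0.89228881,  0.43080775,  0.13500134],
       [-0.00217875, -0.29491686,  0.95552043]])}
```

View pics/top0.png

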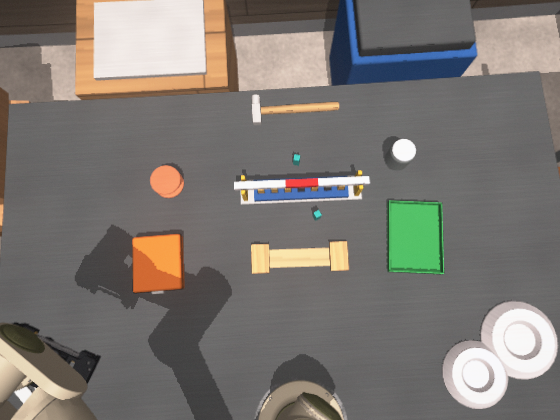

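View pics/scene0.png

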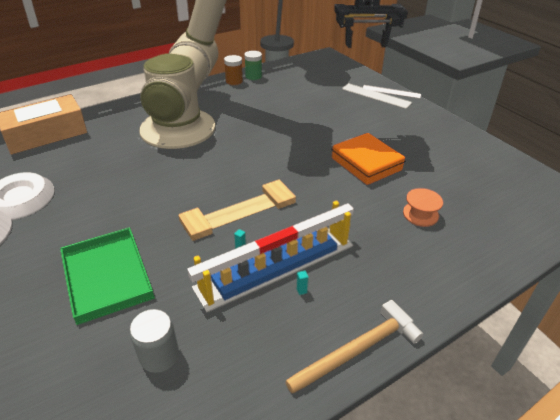

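The top view shows the bar with its red band at (302,183) in yellow brackets at (243,187) and (361,183). The timber rest is at (300,257), the green tray at (415,237), the orange case at (158,263), the spool at (167,181) and the tin at (402,151). Turquoise look-alikes stand at (297,158) and (317,213). The scene view shows brass and dark stamps under the bar. Next I measure them.

```bash
cat >> h.py <<'E'
def mask(im,lo,hi):
    return cv2.inRange(cv2.cvtColor(im,cv2.COLOR_BGR2HSV),np.array(lo),np.array(hi))
def rect(P):
    (c,s,a)=cv2.minAreaRect(P[:,:2].astype(np.float32)); b=cv2.boxPoints((c,s,a))
    e=[b[1]-b[0],b[2]-b[1]]; e=max(e,key=np.linalg.norm)
    ang=np.degrees(np.arctan2(e[1],e[0])); return np.round(c,1),np.round(s,1),round(float(ang)%180,2)
def big(m):
    n,l,st,_=cv2.connectedComponentsWithStats(m); return l==1+np.argmax(st[1:,4])
C=dict(red=((0,200,120),(3,255,255)),red2=((176,200,120),(180,255,255)),green=((50,150,50),(70,255,255)),blue=((105,150,40),(125,255,255)),
 turq=((82,120,60),(98,255,255)),orange=((4,180,120),(14,255,255)),wood=((12,60,130),(22,160,255)),yellow=((20,180,120),(28,255,255)))
E
cat > meas.py <<'E'
from h import *
def run(n,im,d,p):
    X=cloud(p,d); 
    print("bench z",np.round(np.median(X[...,2][d>0]),1))
    for k,(lo,hi) in C.items():
        m=mask(im,lo,hi)
        nn,l,st,ce=cv2.connectedComponentsWithStats(m)
        for i in range(1,nn):
            if st[i,4]<12: continue
            Q=X[(l==i)&(d>0)]
            Q=Q[(Q[:,0]>150)&(Q[:,0]<800)&(abs(Q[:,1])<500)]
            if len(Q)<12: continue
            zt=np.percentile(Q[:,2],95); T=Q[Q[:,2]>zt-8]
            print(n,k,st[i,4],np.round(ce[i]),"z5/95",np.round(np.percentile(Q[:,2],5)),np.round(zt),*rect(T))
if __name__=="__main__":
    for n in("top","scene"):
        run(n,cv2.imread(f"pics/{n}0.png"),np.load(f"pics/{n}0.npy"),eyes.camera_params(n))
    im=cv2.imread("pics/top0.png"); cv2.imwrite("pics/topc.png",cv2.resize(im[140:285,225:450],None,fx=3.5,fy=3.5,interpolation=cv2.INTER_CUBIC))
    im=cv2.imread("pics/scene0.png"); cv2.imwrite("pics/scenec.png",cv2.resize(im[190:310,175:365],None,fx=4,fy=4,interpolation=cv2.INTER_CUBIC))
E
python3 meas.py
```

```text
bench z -0.7
top blue 224 [328. 193.] z5/95 19.0 28.0 [ 614.3 -117.4] [123.8  27.4] 87.32
top blue 21 [256. 196.] z5/95 21.0 25.0 [618.3  82.1] [22.1 11.5] 22.74
top blue 14 [299. 194.] z5/95 20.0 27.0 [611.8 -42.7] [12.1 12.2] 138.26
top turq 60 [296. 159.] z5/95 9.0 53.0 [715.7 -40.7] [16.7 17.5] 165.23
top turq 48 [317. 214.] z5/95 22.0 52.0 [548.5 -85.5] [17.5 16.6] 34.91
top orange 1533 [153. 271.] z5/95 40.0 48.0 [444.7 358.6] [147.9 129.4] 0.38
top wood 19 [341. 187.] z5/95 27.0 67.0 [ 619.9 -163.6] [2.7 0. ] 81.95
top wood 16 [359. 192.] z5/95 -4.0 50.0 [ 602.2 -210.8] [1. 0.] 45.46
top wood 21 [314. 188.] z5/95 18.0 55.0 [622.8 -84.3] [13.9  0.9] 84.75
top wood 23 [261. 190.] z5/95 21.0 58.0 [627.1  66.3] [14.   1.1] 85.96
top wood 20 [274. 190.] z5/95 29.0 69.0 [624.8  28.6] [5.5 1.3] 87.83
top wood 23 [288. 190.] z5/95 17.0 55.0 [624.5  -8.8] [ 2.4 13.9] 91.35
top wood 13 [244. 198.] z5/95 3.0 74.0 [611.7 118.4] [0. 0.] 0.0
top wood 2149 [299. 257.] z5/95 -2.0 23.0 [435.2 -28.5] [269.6  81.6] 87.91
bench z -0.7
scene red 418 [277. 239.] z5/95 73.0 86.0 [632.2 -48.8] [81.4 
[... 757 characters left out ...]
] [21.4  5.3] 86.65
scene wood 82 [308. 240.] z5/95 27.0 65.0 [641.3  18.7] [ 4.6 19.1] 103.5
scene wood 71 [293. 247.] z5/95 27.0 55.0 [637.4 -10.5] [15.9 11.1] 89.25
scene wood 92 [260. 261.] z5/95 26.0 60.0 [635.6 -91. ] [ 9.6 23.6] 93.17
scene wood 98 [226. 275.] z5/95 24.0 66.0 [ 638. -166.] [10.   1.5] 78.61
scene wood 75 [206. 291.] z5/95 3.0 68.0 [ 644.6 -211.3] [22.1  7.4] 33.17
scene yellow 26 [335. 204.] z5/95 80.0 91.0 [615.8 109.3] [ 9.  10.6] 172.92
scene yellow 334 [341. 229.] z5/95 10.0 86.0 [657.2 108.2] [ 9.2 10.9] 145.58
scene yellow 37 [197. 259.] z5/95 84.0 93.0 [ 607.8 -208.2] [10.2 10.7] 97.78
scene yellow 270 [206. 287.] z5/95 13.0 90.0 [ 649.7 -210.4] [8.9 9. ] 91.33
```

View pics/scenec.png

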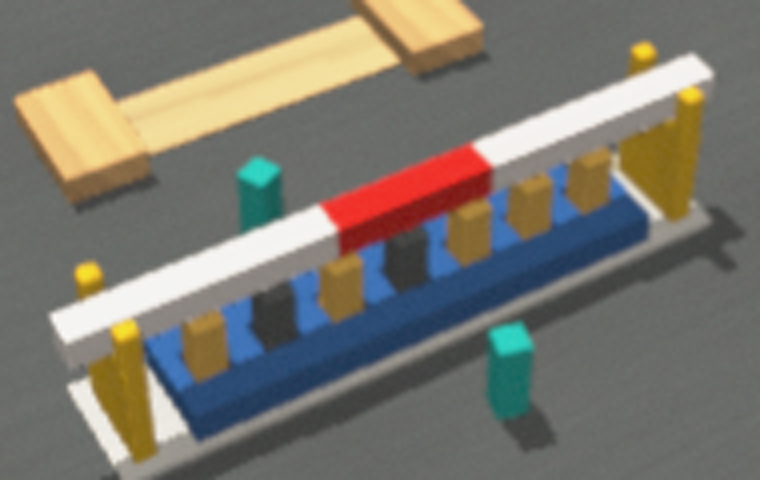

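From the crop, the pockets run from -y (left) to +y (right) as follows: brass (226,275), steel (243,268), brass (260,261), steel (277,254), brass (293,247), brass (308,240) and brass (322,235). The two turquoise blocks at (239,238) and (302,282) are look-alikes standing outside the rack, so they stay put. Next I need the bar centre, then I move.

```bash
cat >> h.py <<'E'
def bar(im,d,p,z):   # bar top face: centre, size, dir; z = bar-top height
    X=cloud(p,d); reg=(X[...,0]>330)&(X[...,0]<760)&(abs(X[...,1])<330)&(d>0)
    hsv=cv2.cvtColor(im,cv2.COLOR_BGR2HSV)
    m=reg&(abs(X[...,2]-z)<6)&((hsv[...,1]<60)&(hsv[...,2]>120)|((hsv[...,0]<4)|(hsv[...,0]>176))&(hsv[...,1]>180))
    m=big(m.astype(np.uint8)); v,u=np.nonzero(m); P=on_plane(p,np.c_[u,v],z)
    q=m&(hsv[...,1]>180); v,u=np.nonzero(q); R=on_plane(p,np.c_[u,v],z)
    return rect(P),rect(R)
def go(x,y,z,a):  # tool-frame shift & turn to target; a = heading of tool x (deg)
    s=r.sense(); T=s["tool_rot"]; a0=np.degrees(np.arctan2(T[1,0],T[0,0])); t=(a0-a+180)%360-180
    A=np.radians(a); D=np.array([x,y,z])-s["eef_pos"]
    R=np.array([[np.cos(A),np.sin(A),0],[np.sin(A),-np.cos(A),0],[0,0,-1]])
    print("t %.2f turn %.2f, shift after turn"%(s["clock"],t),np.round(R.T@D,1))
E
python3 - <<'E'
from h import *
for n in("top","scene"):
    im=cv2.imread(f"pics/{n}0.png");d=np.load(f"pics/{n}0.npy");p=eyes.camera_params(n)
    print(n,bar(im,d,p,86))
    for k in("turq",):
        pass
    X=cloud(p,d); m=big(mask(im,*C["green"])); v,u=np.nonzero(m&(X[...,2]<10));print("tray floor",rect(on_plane(p,np.c_[u,v],4)))
    m=big(mask(im,*C["wood"]));
    v,u=np.nonzero(m&(X[...,2]>14)); print("board",rect(on_plane(p,np.c_[u,v],20)))
go(632.6,-50.3,160,88.6)
E
```

```text
top ((array([ 629.5, -119.2]), array([223.8,  21.7]), 88.83), (array([629.5, -48.7]), array([82.9, 18.8]), 89.33))
tray floor (array([0., 0.]), array([0., 0.]), 0.0)
board (array([1112.8,  377.7]), array([439. , 295.7]), 89.69)
scene ((array([636.3,  19.5]), array([228.1,  26.9]), 89.38), (array([635.5, -51.2]), array([86.3, 25.6]), 88.31))
tray floor (array([ 468. , -358.8]), array([145.4, 208.1]), 173.82)
board (array([439.7, -33.4]), array([270.3,  83.7]), 88.01)
t 0.15 turn 64.49, shift after turn [-531.   396.8   78.3]
```

Request:
send_rows --pt "0 0 0 6.5" --pt "0 0 0 6.5" --pt "0 0 0 6.5" --pt "0 0 0 6.5" --pt "0 0 0 6.5" --pt "0 0 0 6.5" --pt "0 0 0 6.5" --pt "0 0 0 6.5" --pt "0 0 0 6.5" --pt "0 0 0 6" --claw 88

```text
clock: 0.98
eef_pos: [248.9, 490.3, 238.5]
tool_rot: [[0.03, 1.0, -0.0], [1.0, -0.03, -0.0], [-0.001, -0.0, -1.0]]
contact_force: [0.2, 0.7, 0.0]
gripper_width: 87.8
grip_force: 0.0
```

Request:
send_rows --pt "-26.5 19.8 0 0" --pt "-26.5 19.8 0 0" --pt "-26.5 19.8 0 0" --pt "-26.5 19.8 0 0" --pt "-26.5 19.8 0 0" --pt "-26.5 19.8 0 0" --pt "-26.5 19.8 0 0" --pt "-26.5 19.8 0 0" --pt "-26.5 19.8 0 0" --pt "-26.5 19.8 0 0" --pt "-26.5 19.8 0 0" --pt "-26.5 19.8 0 0" --pt "-26.5 19.8 0 0" --pt "-26.5 19.8 0 0" --pt "-26.5 19.8 0 0" --pt "-26.5 19.8 0 0" --pt "-26.5 19.8 0 0" --pt "-26.5 19.8 0 0" --pt "-26.5 19.8 0 0" --pt "-26.5 19.8 0 0"

```text
clock: 2.65
eef_pos: [632.3, -50.7, 238.4]
tool_rot: [[0.025, 1.0, -0.001], [1.0, -0.025, 0.0], [0.0, -0.001, -1.0]]
contact_force: [1.2, 0.9, 0.9]
gripper_width: 88.1
grip_force: 0.0
```

```bash
python3 - <<'E'
from h import *
r.sense()
im,d,p=grab("wrist"); cv2.imwrite("pics/w1.png",im); np.save("pics/w1.npy",d)
print(p["eye"],bar(im,d,p,86)); go(632,-50,160,88.6)
X=cloud(p,d)
for k in("blue","yellow","turq"):
    m=mask(im,*C[k]); n,l,st,ce=cv2.connectedComponentsWithStats(m)
    for i in range(1,n):
        if st[i,4]>40:
            Q=X[l==i]; print(k,st[i,4],np.round(ce[i]),np.percentile(Q[:,2],95).round(),rect(Q[Q[:,2]>np.percentile(Q[:,2],95)-6]))
E
```

```text
[633.1993701   25.40357487 384.37478746] ((array([634.3,  60.9]), array([128.9,  19.9]), 88.95), (array([0., 0.]), array([0., 0.]), 0.0))
t 2.70 turn -0.25, shift after turn [ 5.5 -2.8 77.4]
blue 2456 [256. 162.] 25.0 (array([617.5, -47.5]), array([266.7,  28.4]), 88.84)
blue 2458 [290. 162.] 25.0 (array([645.6, -48.3]), array([266.6,  28.3]), 88.61)
blue 3265 [526. 238.] -194.0 (array([ 938.5, -168.4]), array([ 89.1, 717.7]), 154.67)
yellow 43 [288.  25.] 74.0 (array([650.5, 109.9]), array([1.8, 9.1]), 106.27)
yellow 43 [289. 299.] 64.0 (array([642.7, -88.6]), array([  9.2, 228.5]), 92.44)
turq 373 [342. 172.] 51.0 (array([675.3, -14.6]), array([ 20. , 114.4]), 146.41)
turq 378 [210. 211.] 51.0 (array([591.6, -37.9]), array([150.2,  20.4]), 48.96)
```

View pics/w1.png

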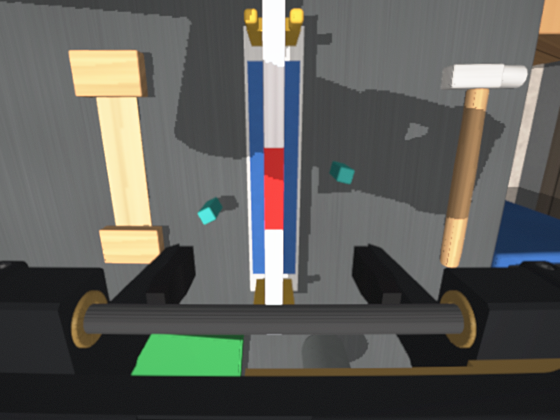

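The wrist view shows the bar vertical in the picture at columns 264–284. The red band covers rows 148–229, and the look-alikes are at (342,172) and (210,211), clear of the fingers. I compute the exact band position.

```bash
python3 - <<'E'
from h import *
print(r.sense()["eef_pos"])
im=cv2.imread("pics/w1.png"); p=eyes.camera_params("wrist")
m=big(mask(im,(0,180,60),(6,255,255))); v,u=np.nonzero(m); print(len(v),u.min(),u.max(),v.min(),v.max(),rect(on_plane(p,np.c_[u,v],86)))
b,d,q=grab("wrist"); m=big(mask(b,(0,180,60),(6,255,255))); v,u=np.nonzero(m); P=on_plane(q,np.c_[u,v],86); print(rect(P),P.mean(0))
v,u=np.nonzero(mask(b,*C["blue"])[:300,:320]); print("rack",rect(on_plane(q,np.c_[u,v],24)))
go(632,-50,160,88.6)
E
```

```text
[634.70315706 -55.59737772 237.36925898]
1370 265 282 149 227 (array([634.1, -52.5]), array([84.1, 17.9]), 88.94)
(array([631.4, -47.6]), array([84.3, 17.3]), 88.6) [631.65672584 -46.27374191  86.        ]
rack (array([631.6, -47.9]), array([265.9,  56.7]), 88.83)
t 2.75 turn -0.25, shift after turn [ 3.1 -1.4 77.2]
```

Request:
send_rows --pt "0 0 0 0" --pt "0 0 0 0" --pt "0 0 0 0" --pt "0 0 0 0"

```text
clock: 3.08
eef_pos: [631.3, -48.1, 239.2]
tool_rot: [[0.023, 1.0, 0.0], [1.0, -0.023, 0.0], [0.0, 0.0, -1.0]]
contact_force: [-0.4, 0.3, -0.6]
gripper_width: 87.8
grip_force: 0.0
```

```bash
cat > w.py <<'E'
from h import *
b,d,q=grab("wrist"); m=big(mask(b,(0,180,60),(6,255,255))); v,u=np.nonzero(m); P=on_plane(q,np.c_[u,v],86); print("band",rect(P))
v,u=np.nonzero(mask(b,*C["blue"])[:300,:320]); print("rack",rect(on_plane(q,np.c_[u,v],24)))
E
python3 - <<'E'
exec(open("w.py").read())
print(r.sense()["eef_pos"]); go(632,-49,160,88.8)
E
```

```text
band (array([631.9, -47.5]), array([84.9, 18.1]), 88.33)
rack (array([631.5, -47.8]), array([264.7,  56.8]), 88.71)
[631.41188826 -48.28743534 239.14888603]
t 3.13 turn -0.15, shift after turn [-0.7  0.6 79.1]
```

Request:
send_rows --pt "0.5 0.3 20 0" --pt "0 0 25 0" --pt "0 0 25 0" --pt "0 0 25 0" --pt "0 0 25 0" --pt "0 0 20 0" --pt "0 0 15 0" --pt "0 0 12 0" --pt "0 0 8 0" --pt "0 0 5 0" --pt "0 0 0 0" --pt "0 0 0 0" --pt "0 0 0 0"

```text
clock: 4.22
eef_pos: [632.4, -48.7, 59.7]
tool_rot: [[0.025, 1.0, 0.001], [1.0, -0.025, -0.0], [-0.0, 0.001, -1.0]]
contact_force: [-0.3, -0.9, 0.0]
gripper_width: 88.4
grip_force: 0.0
```

Request:
send_rows --pt "0 0 0 0" --pt "0 0 0 0" --pt "0 0 0 0" --pt "0 0 0 0" --pt "0 0 0 0" --pt "0 0 0 0" --pt "0 0 0 0" --pt "0 0 0 0" --pt "0 0 0 0" --pt "0 0 0 0" --claw 8

```text
clock: 5.05
eef_pos: [632.1, -48.7, 58.7]
tool_rot: [[0.025, 1.0, -0.0], [1.0, -0.025, 0.0], [0.0, -0.0, -1.0]]
contact_force: [-0.6, 0.5, -0.2]
gripper_width: 23.4
grip_force: 0.0
```

Request:
send_rows --pt "0 0 0 0" --pt "0 0 0 0" --pt "0 0 0 0" --pt "0 0 0 0" --pt "0 0 0 0" --pt "0 0 0 0"

```text
clock: 5.55
eef_pos: [632.1, -48.7, 58.7]
tool_rot: [[0.025, 1.0, 0.0], [1.0, -0.025, -0.0], [0.0, 0.0, -1.0]]
contact_force: [0.2, 0.7, -0.6]
gripper_width: 19.7
grip_force: 30.0
```

Request:
send_rows --pt "0 0 -3 0" --pt "0 0 -5 0" --pt "0 0 -5 0" --pt "0 0 -7 0" --pt "0 0 -8 0" --pt "0 0 -8 0" --pt "0 0 -8 0" --pt "0 0 -6 0" --pt "0 0 0 0" --pt "0 0 0 0" --pt "0 0 0 0"

```text
clock: 6.47
eef_pos: [631.8, -48.7, 108.4]
tool_rot: [[0.025, 1.0, -0.001], [1.0, -0.025, 0.0], [0.0, -0.001, -1.0]]
contact_force: [-0.8, -0.4, -4.1]
gripper_width: 19.9
grip_force: 30.0
```

```bash
python3 - <<'E'
from h import *
s=r.sense(); print(s["eef_pos"],s["gripper_width"],s["grip_force"],s["contact_force"],s["torque"])
b,d,q=grab("scene"); cv2.imwrite("pics/s2.png",b)
m=big(mask(b,(0,180,60),(6,255,255))); v,u=np.nonzero(m); print(len(v),np.percentile(cloud(q,d)[m][:,2],[5,50,95]))
X=cloud(q,d); m=big(mask(b,*C["wood"]).astype(np.uint8)*1); v,u=np.nonzero(m&(X[...,2]>14)); P=on_plane(q,np.c_[u,v],20); print("board",rect(P))
b,d,q=grab("top"); X=cloud(q,d); m=mask(b,*C["wood"])>0; Z=X[m&(X[...,0]>330)&(X[...,0]<520)&(abs(X[...,1]+30)<160)&(X[...,2]>14)]; print("board top",rect(Z))
v,u=np.nonzero(m&(X[...,0]>330)&(X[...,0]<520)&(abs(X[...,1]+30)<160)&(X[...,2]>14)); print(rect(on_plane(q,np.c_[u,v],20)))
E
```

```text
[631.82110743 -48.69580826 108.39750799] 19.945060050882688 29.99946540221572 [-0.76010834 -0.41506252 -4.07728714] [-0.06904077  0.03290508  0.01201678]
2044 [-644.97156596 -610.2121081  -577.71962407]
board (array([879.3, -64. ]), array([ 26.4, 237.4]), 90.16)
board top (array([426.5, -17.3]), array([292.5, 185.7]), 89.45)
(array([434.5,  28.4]), array([280.2, 360. ]), 122.38)
```

The bar is lifted level at 4.1 N with almost no moment. Carrying it to the rest at about (435, -29.5), which the scene, top and rack cross-check all support.

Request:
send_rows --pt "0.4 -6 0 0.3" --pt "0.8 -12 0 0.3" --pt "1.3 -18 0 0" --pt "1.5 -20 0 0" --pt "1.5 -20 0 0" --pt "1.5 -20 0 0" --pt "1.5 -20 0 0" --pt "1.5 -20 0 0" --pt "1.5 -20 0 0" --pt "1.3 -18 0 0" --pt "0.9 -13 0 0" --pt "0.6 -10 0 0" --pt "0 0 0 0" --pt "0 0 0 0" --pt "0 0 0 0"

```text
clock: 7.82
eef_pos: [436.3, -27.8, 108.9]
tool_rot: [[0.035, 0.999, 0.001], [0.999, -0.035, -0.0], [-0.0, 0.001, -1.0]]
contact_force: [-0.7, 0.4, -4.0]
gripper_width: 19.6
grip_force: 30.0
```

```bash
python3 - <<'E'
from h import *
go(435,-29.5,12.7,88.1); s=r.sense(); print(s["gripper_width"],s["grip_force"],s["contact_force"],s["torque"])
b,d,q=grab("wrist"); cv2.imwrite("pics/w3.png",b); X=cloud(q,d)
m=(mask(b,*C["wood"])>0)&(abs(X[...,2]-20)<6); v,u=np.nonzero(m); P=on_plane(q,np.c_[u,v],20); print(len(P),rect(P))
E
```

```text
t 7.82 turn -0.13, shift after turn [-1.7 -1.3 96.2]
19.627642708069093 29.999418072402477 [-0.68641733  0.42203974 -3.96650111] [-0.0838547   0.11270215  0.00067417]
2291 (array([526.1, -39.6]), array([323.1, 260.6]), 88.28)
```

View pics/w3.png

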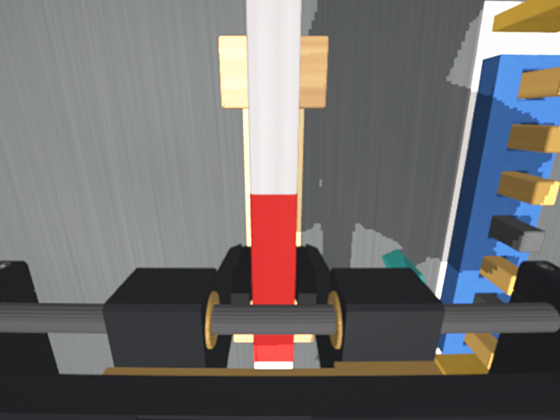

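The bar (columns 247–300) is centred over the far bearer (columns 219–328, rows 37–107). Lowering.

Request:
send_rows --pt "-0.5 -0.4 8 0" --pt "-0.5 -0.4 15 0" --pt "0 0 18 0" --pt "0 0 18 0" --pt "0 0 12 0" --pt "0 0 8 0" --pt "0 0 5 0" --pt "0 0 4 0" --pt "0 0 3 0" --pt "0 0 2 0" --pt "0 0 1.5 0" --pt "0 0 0 0" --pt "0 0 0 0"

```text
clock: 8.95
eef_pos: [435.0, -28.6, 14.5]
tool_rot: [[0.035, 0.999, 0.0], [0.999, -0.035, -0.0], [-0.0, 0.001, -1.0]]
contact_force: [0.3, -0.4, -4.8]
gripper_width: 19.1
grip_force: 30.0
```

```bash
python3 - <<'E'
from h import *
go(435,-29.5,12.7,88.1); s=r.sense(); print(s["contact_force"],s["torque"],s["gripper_width"])
E
```

```text
t 8.95 turn -0.12, shift after turn [-0.9  0.1  1.8]
[ 0.3441235  -0.4463001  -4.75984519] [-0.05113112  0.10393839  0.02297745] 19.147174636271018
```

Request:
send_rows --pt "0 0 0.8 0" --pt "0 0 0.8 0" --pt "0 0 0.5 0" --pt "0 0 0 0" --pt "0 0 0 0"

```text
clock: 9.37
eef_pos: [435.0, -28.7, 12.7]
tool_rot: [[0.035, 0.999, 0.001], [0.999, -0.035, -0.0], [-0.0, 0.001, -1.0]]
contact_force: [-0.8, 0.3, 5.4]
gripper_width: 20.2
grip_force: 30.0
```

Request:
send_rows --pt "0 0 0 0" --pt "0 0 0 0" --pt "0 0 0 0" --pt "0 0 0 0" --pt "0 0 0 0" --pt "0 0 -5 0" --pt "0 0 -15 0" --pt "0 0 -25 0" --pt "0 0 -30 0" --pt "0 0 -30 0" --pt "0 0 -30 0" --pt "0 0 -25 0" --pt "0 0 -20 0" --pt "0 0 0 0" --pt "0 0 0 0" --claw 56

```text
clock: 10.62
eef_pos: [434.9, -28.6, 192.7]
tool_rot: [[0.035, 0.999, 0.002], [0.999, -0.035, -0.001], [-0.001, 0.002, -1.0]]
contact_force: [-0.1, 0.5, -0.0]
gripper_width: 56.2
grip_force: 0.0
```

```bash
cat > look.py <<'E'
from h import *
import sys
def comp(n,b,d,q,lo,hi,z0,z1,zp,box,mn=15):
    X=cloud(q,d); m=(mask(b,lo,hi)>0)&(X[...,2]>z0)&(X[...,2]<z1)&(X[...,0]>box[0])&(X[...,0]<box[1])&(X[...,1]>box[2])&(X[...,1]<box[3])
    k,l,st,ce=cv2.connectedComponentsWithStats(m.astype(np.uint8))
    for i in range(1,k):
        if st[i,4]>=mn:
            v,u=np.nonzero(l==i); print(n,st[i,4],np.round(ce[i]),rect(on_plane(q,np.c_[u,v],zp)))
E
python3 - <<'E'
from look import *
for n in("top","scene"):
    b,d,q=grab(n); cv2.imwrite(f"pics/{n}4.png",b)
    print("tray");comp(n,b,d,q,(45,100,40),(75,255,255),-5,40,4,(250,700,-500,-200),300)
    print("bar",bar(b,d,q,40))
    print("stamp tops");comp(n,b,d,q,(8,60,60),(30,255,255),52,62,56,(600,665,-190,95),8)
    comp(n,b,d,q,(0,0,20),(180,90,110),52,62,56,(610,655,-190,95),8)
    print("rack");comp(n,b,d,q,(105,120,40),(125,255,255),19,29,24,(580,680,-220,120),100)
go(634.3,66.2,80,88.7)
E
```

```text
tray
top 3929 [415. 237.] (array([ 472.5, -361.8]), array([154. , 204.6]), 173.33)
bar ((array([438.3, 111.2]), array([90.2, 19. ]), 85.96), (array([0., 0.]), array([0., 0.]), 0.0))
stamp tops
top 34 [315. 184.] (array([631. , -84.8]), array([14. , 17.4]), 175.35)
top 32 [341. 183.] (array([ 628.6, -160.3]), array([14. , 17.5]), 174.68)
top 35 [274. 186.] (array([633.4,  29.8]), array([16.9, 16.9]), 97.22)
top 35 [288. 185.] (array([631.9,  -9.3]), array([14. , 14.4]), 176.03)
top 33 [260. 187.] (array([634.2,  66. ]), array([13.9, 14.5]), 176.58)
top 39 [301. 185.] (array([630.7, -47. ]), array([16.8, 17.3]), 175.7)
rack
top 1268 [300. 188.] (array([631.2, -46.8]), array([267.5,  60.3]), 88.58)
tray
scene 6076 [105. 275.] (array([ 460.5, -359.2]), array([154.2, 226.3]), 173.74)
bar ((array([ 436.5, -102.7]), array([226.9,  27.4]), 88.06), (array([439.1, -30.1]), array([81.7, 26.7]), 87.05))
stamp tops
scene 52 [323. 228.] (array([637.3,  63.3]), array([16.4, 19.5]), 179.22)
scene 49 [308. 234.] (array([636.1,  25.5]), array([16.9, 19.4]), 173.43)
scene 55 [292. 241.] (array([635.2, -12.8]), array([18.8, 17. ]), 2.08)
scene 59 [260. 255.] (array([633.2, -88. ]), array([17.1, 18.8]), 175.02)
scene 64 [225. 269.] (array([ 632.2, -163.6]), array([20. , 16.9]), 0.79)
scene 58 [276. 248.] (array([634. , -50.7]), array([17. , 18.8]), 173.33)
scene 26 [242. 263.] (array([ 634.1, -130.2]), array([19.5, 13.5]), 39.42)
rack
scene 1590 [270. 265.] (array([634.6, -51.2]), array([267.7,  64.8]), 88.56)
t 10.72 turn -0.72, shift after turn [ 99.2 197.8 111.2]
```

Two views agree on the stamp tops. Brass ones stand at rack y = -114, -38, 38, 76 and 114, dark ones at 0 and -76. Starting with the +114 stamp.

Request:
send_rows --pt "6 12 5 -0.4" --pt "10 20 10 -0.3" --pt "12 24 10 0" --pt "12 24 10 0" --pt "12 24 10 0" --pt "12 24 10 0" --pt "12 24 10 0" --pt "11 22 10 0" --pt "7 14 5 0" --pt "5 10 0 0" --pt "0 0 0 0" --pt "0 0 0 0" --pt "0 0 0 0"

```text
clock: 11.8
eef_pos: [634.3, 65.3, 111.5]
tool_rot: [[0.023, 1.0, -0.002], [1.0, -0.023, 0.0], [0.0, -0.002, -1.0]]
contact_force: [-0.1, 0.4, 0.7]
gripper_width: 55.7
grip_force: 0.0
```

```bash
python3 - <<'E'
from h import *
go(634.2,66.5,33,88.65)
E
```

```text
t 11.80 turn 0.02, shift after turn [ 1.2 -0.1 78.5]
```

Request:
send_rows --pt "0.7 0 12 0" --pt "0 0 20 0" --pt "0 0 20 0" --pt "0 0 14 0" --pt "0 0 8 0" --pt "0 0 4 0" --pt "0 0 0 0" --pt "0 0 0 0"

```text
clock: 12.47
eef_pos: [635.4, 66.1, 35.0]
tool_rot: [[0.023, 1.0, 0.001], [1.0, -0.023, -0.0], [-0.0, 0.001, -1.0]]
contact_force: [0.4, 0.1, 0.0]
gripper_width: 55.9
grip_force: 0.0
```

Request:
send_rows --pt "0 0 0 0" --pt "0 0 0 0" --pt "0 0 0 0" --pt "0 0 0 0" --pt "0 0 0 0" --pt "0 0 0 0" --pt "0 0 0 0" --pt "0 0 0 0" --pt "0 0 0 0" --pt "0 0 0 0" --claw 8

```text
clock: 13.3
eef_pos: [635.3, 66.3, 34.2]
tool_rot: [[0.023, 1.0, 0.0], [1.0, -0.023, 0.0], [0.0, 0.0, -1.0]]
contact_force: [0.2, -0.2, 1.2]
gripper_width: 17.6
grip_force: 30.0
```

Request:
send_rows --pt "0 0 -3 0" --pt "0 0 -5 0" --pt "0 0 -8 0" --pt "0 0 -12 0" --pt "0 0 -16 0" --pt "0 0 -20 0" --pt "0 0 -20 0" --pt "0 0 -16 0" --pt "0 0 -10 0" --pt "0 0 0 0" --pt "0 0 0 0"

```text
clock: 14.22
eef_pos: [635.1, 66.3, 144.2]
tool_rot: [[0.023, 1.0, 0.0], [1.0, -0.023, -0.0], [-0.0, 0.0, -1.0]]
contact_force: [-0.4, 0.2, -1.5]
gripper_width: 17.9
grip_force: 30.0
```

```bash
python3 - <<'E'
from h import *
s=r.sense();print(s["gripper_width"],s["grip_force"],s["contact_force"])
go(521,-325,140,88.65)
E
```

```text
17.87740559168591 29.999172217212617 [-0.43664506  0.24995816 -1.48809746]
t 14.22 turn 0.04, shift after turn [-393.9 -104.8    4.2]
```

Request:
send_rows --pt "-10 -2.7 0 0" --pt "-20 -5.3 0 0" --pt "-30 -8 0 0" --pt "-32 -8.5 0 0" --pt "-32 -8.5 0 0" --pt "-32 -8.5 0 0" --pt "-32 -8.5 0 0" --pt "-32 -8.5 0 0" --pt "-32 -8.5 0 0" --pt "-32 -8.5 0 0" --pt "-32 -8 0 0" --pt "-32 -6 0 0" --pt "-26 -5 0 0" --pt "-14 -4 0 0" --pt "-8 -2 0 0" --pt "0 0 0 0" --pt "0 0 0 0" --pt "0 0 0 0"

```text
clock: 15.72
eef_pos: [526.0, -325.9, 144.0]
tool_rot: [[0.021, 1.0, -0.0], [1.0, -0.021, 0.001], [0.001, -0.0, -1.0]]
contact_force: [0.0, 0.3, -2.1]
gripper_width: 17.5
grip_force: 30.0
```

```bash
python3 - <<'E'
from look import *
s=r.sense();print(s["gripper_width"],s["grip_force"])
go(525,-325.7,33,88.65)
b,d,q=grab("top");comp("top",b,d,q,(45,100,40),(75,255,255),-5,40,4,(250,700,-550,-150),100)
E
```

```text
17.462459995487524 29.999334099702537
t 15.72 turn 0.12, shift after turn [ 1.00e-01 -1.00e+00  1.11e+02]
top 129 [440. 266.] (array([ 390. , -416.1]), array([24.8, 52.1]), 171.78)
```

Request:
send_rows --pt "0 0 10 0" --pt "0 0 20 0" --pt "0 0 25 0" --pt "0 0 22 0" --pt "0 0 14 0" --pt "0 0 9 0" --pt "0 0 5 0" --pt "0 0 3 0" --pt "0 0 2 0" --pt "0 0 0.5 0" --pt "0 0 0 0" --pt "0 0 0 0"

```text
clock: 16.77
eef_pos: [525.8, -327.5, 34.3]
tool_rot: [[0.023, 1.0, 0.001], [1.0, -0.023, -0.001], [-0.001, 0.001, -1.0]]
contact_force: [-0.1, 0.7, -1.4]
gripper_width: 17.8
grip_force: 30.0
```

```bash
python3 - <<'E'
from look import *
s=r.sense();print(s["eef_pos"],s["contact_force"],s["gripper_width"])
b,d,q=grab("scene");comp("scene",b,d,q,(45,100,40),(75,255,255),-5,40,4,(250,700,-550,-150),100);cv2.imwrite("pics/s5.png",b[190:370,40:330])
E
```

```text
[ 525.82624632 -327.51688222   34.27458102] [-0.13595654  0.6822785  -1.38518525] 17.817256064696117
scene 4008 [ 96. 284.] (array([ 460.5, -359.5]), array([153.4, 226.4]), 173.74)
```

View pics/s5.png

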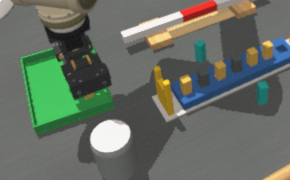

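The gripper is inside the tray at its right corner, with the tray unmoved and the bar lying across the rest. Releasing, then lifting off.

Request:
send_rows --pt "0 0 0.8 0" --pt "0 0 0.8 0" --pt "0 0 0.5 0" --pt "0 0 0 0" --pt "0 0 0 0"

```text
clock: 17.23
eef_pos: [525.7, -327.4, 32.2]
tool_rot: [[0.023, 1.0, 0.001], [1.0, -0.023, -0.001], [-0.001, 0.001, -1.0]]
contact_force: [-1.4, 1.2, 6.3]
gripper_width: 17.7
grip_force: 30.0
```

Request:
send_rows --pt "0 0 0 0" --pt "0 0 0 0" --pt "0 0 0 0" --pt "0 0 0 0" --pt "0 0 0 0" --pt "0 0 -5 0" --pt "0 0 -12 0" --pt "0 0 -20 0" --pt "0 0 -25 0" --pt "0 0 -25 0" --pt "0 0 -15 0" --pt "0 0 -8 0" --pt "0 0 0 0" --pt "0 0 0 0" --claw 46

```text
clock: 18.4
eef_pos: [525.4, -327.2, 141.1]
tool_rot: [[0.023, 1.0, -0.0], [1.0, -0.023, 0.0], [0.0, -0.0, -1.0]]
contact_force: [-0.0, 0.3, -0.7]
gripper_width: 45.9
grip_force: 0.0
```

```bash
python3 - <<'E'
from h import *
go(633.3,28.5,110,88.65); s=r.sense(); print(s["gripper_width"],s["contact_force"])
E
```

```text
t 18.40 turn 0.03, shift after turn [358.1  99.5  31.1]
45.94196996936931 [-0.03258237  0.27330524 -0.6607574 ]
```

Request:
send_rows --pt "10 3 0 0" --pt "20 5.5 0 0" --pt "30 8.5 0 0" --pt "32 9 0 0" --pt "32 9 0 0" --pt "32 9 0 0" --pt "32 9 0 0" --pt "32 9 0 0" --pt "32 9 3 0" --pt "32 9 6 0" --pt "30 8 7 0" --pt "22 6 6 0" --pt "14 4 5 0" --pt "8 1.5 4 0" --pt "0 0 0 0" --pt "0 0 0 0" --pt "0 0 0 0"

```text
clock: 19.82
eef_pos: [633.3, 27.0, 110.7]
tool_rot: [[0.024, 1.0, 0.0], [1.0, -0.024, -0.0], [-0.0, 0.0, -1.0]]
contact_force: [0.9, -0.5, 0.2]
gripper_width: 46.2
grip_force: 0.0
```

```bash
python3 - <<'E'
from h import *
go(633.3,28.5,34,88.65)
E
```

```text
t 19.82 turn -0.04, shift after turn [ 1.5 -0.  76.7]
```

Request:
send_rows --pt "1 0 12 0" --pt "0 0 20 0" --pt "0 0 20 0" --pt "0 0 13 0" --pt "0 0 8 0" --pt "0 0 4 0" --pt "0 0 0 0" --pt "0 0 0 0"

```text
clock: 20.48
eef_pos: [633.8, 28.8, 34.4]
tool_rot: [[0.023, 1.0, 0.001], [1.0, -0.023, -0.0], [-0.0, 0.001, -1.0]]
contact_force: [-0.1, -0.5, -0.0]
gripper_width: 45.7
grip_force: 0.0
```

Request:
send_rows --pt "0 0 0 0" --pt "0 0 0 0" --pt "0 0 0 0" --pt "0 0 0 0" --pt "0 0 0 0" --pt "0 0 0 0" --pt "0 0 0 0" --pt "0 0 0 0" --pt "0 0 0 0" --claw 8

```text
clock: 21.23
eef_pos: [633.5, 29.3, 33.8]
tool_rot: [[0.023, 1.0, 0.0], [1.0, -0.023, -0.0], [-0.0, 0.0, -1.0]]
contact_force: [-0.2, -0.8, 2.7]
gripper_width: 17.5
grip_force: 29.8
```

Request:
send_rows --pt "0 0 -3 0" --pt "0 0 -5 0" --pt "0 0 -8 0" --pt "0 0 -12 0" --pt "0 0 -16 0" --pt "0 0 -20 0" --pt "0 0 -20 0" --pt "0 0 -16 0" --pt "0 0 -10 0" --pt "0 0 0 0" --pt "0 0 0 0"

```text
clock: 22.15
eef_pos: [633.2, 29.3, 143.5]
tool_rot: [[0.023, 1.0, 0.0], [1.0, -0.023, -0.0], [-0.0, 0.0, -1.0]]
contact_force: [-0.4, 0.1, -1.9]
gripper_width: 17.7
grip_force: 29.8
```

```bash
python3 - <<'E'
from look import *
s=r.sense();print(s["gripper_width"],s["grip_force"],s["contact_force"])
go(520.7,-365.5,140,88.65)
b,d,q=grab("top");comp("tray",b,d,q,(45,100,40),(75,255,255),-5,40,4,(250,700,-550,-150),100);print(bar(b,d,q,40))
E
```

```text
17.67439848081029 29.81481246650219 [-0.43813072  0.07414385 -1.91565588]
t 22.15 turn 0.03, shift after turn [-397.3 -103.2    3.5]
tray 3850 [415. 237.] (array([ 472.5, -361.8]), array([154. , 204.6]), 173.33)
((array([ 430.2, -142. ]), array([137.1,  21.8]), 86.09), (array([0., 0.]), array([0., 0.]), 0.0))
```

Request:
send_rows --pt "-10 -2.7 0 0" --pt "-20 -5.3 0 0" --pt "-30 -8 0 0" --pt "-32 -8.5 0 0" --pt "-32 -8.5 0 0" --pt "-32 -8.5 0 0" --pt "-32 -8.5 0 0" --pt "-32 -8.5 0 0" --pt "-32 -8.5 0 0" --pt "-32 -8.5 0 0" --pt "-32 -8.5 0 0" --pt "-32 -7 0 0" --pt "-27 -6 0 0" --pt "-14 -4 0 0" --pt "-8 -2 0 0" --pt "0 0 0 0" --pt "0 0 0 0" --pt "0 0 0 0"

```text
clock: 23.7
eef_pos: [521.7, -363.8, 143.5]
tool_rot: [[0.022, 1.0, -0.0], [1.0, -0.022, 0.001], [0.001, -0.0, -1.0]]
contact_force: [-0.4, 0.2, -1.1]
gripper_width: 17.7
grip_force: 29.8
```

```bash
python3 - <<'E'
from h import *
s=r.sense();print(s["gripper_width"],s["grip_force"],s["contact_force"])
go(520.7,-366,32,88.65)
E
```

```text
17.740199340403855 29.814917743206024 [-0.42280203  0.24773912 -1.14607434]
t 23.70 turn 0.12, shift after turn [ -2.3  -0.9 111.5]
```

Request:
send_rows --pt "-1 -0.5 10 0" --pt "-1 0 20 0" --pt "0 0 25 0" --pt "0 0 22 0" --pt "0 0 14 0" --pt "0 0 9 0" --pt "0 0 5 0" --pt "0 0 3 0" --pt "0 0 2 0" --pt "0 0 1 0" --pt "0 0 0.5 0" --pt "0 0 0 0" --pt "0 0 0 0"

```text
clock: 24.78
eef_pos: [520.8, -367.4, 32.5]
tool_rot: [[0.023, 1.0, 0.001], [1.0, -0.023, -0.001], [-0.001, 0.001, -1.0]]
contact_force: [1.6, 0.0, -1.4]
gripper_width: 17.7
grip_force: 29.8
```

Request:
send_rows --pt "0 0 0 0" --pt "0 0 0 0" --pt "0 0 0 0" --pt "0 0 0 0" --pt "0 0 0 0" --pt "0 0 -5 0" --pt "0 0 -12 0" --pt "0 0 -20 0" --pt "0 0 -25 0" --pt "0 0 -25 0" --pt "0 0 -15 0" --pt "0 0 -8 0" --pt "0 0 0 0" --pt "0 0 0 0" --claw 46

```text
clock: 25.95
eef_pos: [520.6, -367.1, 142.0]
tool_rot: [[0.023, 1.0, -0.0], [1.0, -0.023, 0.0], [0.0, -0.0, -1.0]]
contact_force: [-0.1, 0.4, -0.8]
gripper_width: 46.2
grip_force: 0.0
```

```bash
python3 - <<'E'
from h import *
go(632.4,-9.5,110,88.65); s=r.sense(); print(s["gripper_width"],s["contact_force"])
E
```

```text
t 25.95 turn 0.03, shift after turn [360.1 103.4  32. ]
46.18485801851289 [-0.07222605  0.36034576 -0.76336046]
```

Request:
send_rows --pt "10 3 0 0" --pt "20 5.5 0 0" --pt "30 8.5 0 0" --pt "32 9 0 0" --pt "32 9 0 0" --pt "32 9 0 0" --pt "32 9 0 0" --pt "32 9 0 0" --pt "32 10 3 0" --pt "32 10 6 0" --pt "31 9 7 0" --pt "23 7 6 0" --pt "14 4 5 0" --pt "8 1.5 4 0" --pt "0 0 0 0" --pt "0 0 0 0" --pt "0 0 0 0"

```text
clock: 27.37
eef_pos: [632.3, -10.9, 111.2]
tool_rot: [[0.024, 1.0, 0.0], [1.0, -0.024, -0.0], [-0.0, 0.0, -1.0]]
contact_force: [-0.2, 0.5, -0.3]
gripper_width: 46.0
grip_force: 0.0
```

```bash
python3 - <<'E'
from h import *
go(632.4,-9.5,34,88.65)
E
```

```text
t 27.37 turn -0.05, shift after turn [ 1.4  0.  77.2]
```

Request:
send_rows --pt "0.3 0 12 0" --pt "0 0 20 0" --pt "0 0 20 0" --pt "0 0 13 0" --pt "0 0 8 0" --pt "0 0 4 0" --pt "0 0 0 0" --pt "0 0 0 0"

```text
clock: 28.03
eef_pos: [632.8, -9.9, 34.8]
tool_rot: [[0.024, 1.0, 0.001], [1.0, -0.024, -0.0], [-0.0, 0.001, -1.0]]
contact_force: [-0.7, -0.2, 0.3]
gripper_width: 46.1
grip_force: 0.0
```

Request:
send_rows --pt "0 0 0 0" --pt "0 0 0 0" --pt "0 0 0 0" --pt "0 0 0 0" --pt "0 0 0 0" --pt "0 0 0 0" --pt "0 0 0 0" --pt "0 0 0 0" --pt "0 0 0 0" --claw 8

```text
clock: 28.78
eef_pos: [632.6, -9.4, 34.3]
tool_rot: [[0.023, 1.0, 0.0], [1.0, -0.023, -0.0], [-0.0, 0.0, -1.0]]
contact_force: [-0.3, 0.6, 2.6]
gripper_width: 18.0
grip_force: 29.8
```

Request:
send_rows --pt "0 0 -3 0" --pt "0 0 -5 0" --pt "0 0 -8 0" --pt "0 0 -12 0" --pt "0 0 -16 0" --pt "0 0 -20 0" --pt "0 0 -20 0" --pt "0 0 -16 0" --pt "0 0 -10 0" --pt "0 0 0 0" --pt "0 0 0 0"

```text
clock: 29.7
eef_pos: [632.3, -9.4, 144.0]
tool_rot: [[0.023, 1.0, 0.0], [1.0, -0.023, -0.0], [-0.0, 0.0, -1.0]]
contact_force: [0.1, -0.2, -2.8]
gripper_width: 17.7
grip_force: 29.8
```

```bash
python3 - <<'E'
from look import *
s=r.sense();print(s["gripper_width"],s["grip_force"],s["contact_force"])
go(516.3,-406,140,88.65)
b,d,q=grab("top");comp("tray",b,d,q,(45,100,40),(75,255,255),-5,40,4,(250,700,-550,-150),100);comp("tray stamps",b,d,q,(8,60,60),(30,255,255),10,62,54,(350,600,-500,-250),8)
E
```

```text
17.660599226301652 29.805977046489716 [ 0.10218441 -0.22844778 -2.79228115]
t 29.70 turn 0.03, shift after turn [-399.2 -106.7    4. ]
tray 3767 [415. 238.] (array([ 472.5, -361.8]), array([154. , 204.6]), 173.33)
tray stamps 70 [403. 217.] (array([ 521.6, -319.8]), array([22.2, 26.9]), 96.78)
tray stamps 75 [418. 218.] (array([ 515.8, -360.5]), array([28.5, 22.3]), 86.06)
```

Request:
send_rows --pt "-10 -2.7 0 0" --pt "-20 -5.3 0 0" --pt "-30 -8 0 0" --pt "-32 -8.5 0 0" --pt "-32 -8.5 0 0" --pt "-32 -8.5 0 0" --pt "-32 -8.5 0 0" --pt "-32 -8.5 0 0" --pt "-32 -8.5 0 0" --pt "-32 -9 0 0" --pt "-32 -9 0 0" --pt "-32 -8.5 0 0" --pt "-27 -7 0 0" --pt "-14 -4 0 0" --pt "-9 -2 0 0" --pt "0 0 0 0" --pt "0 0 0 0" --pt "0 0 0 0"

```text
clock: 31.25
eef_pos: [517.4, -403.4, 144.0]
tool_rot: [[0.021, 1.0, -0.0], [1.0, -0.021, 0.001], [0.001, -0.0, -1.0]]
contact_force: [0.5, 0.9, -0.0]
gripper_width: 17.7
grip_force: 29.8
```

```bash
python3 - <<'E'
from h import *
s=r.sense();print(s["gripper_width"],s["grip_force"],s["contact_force"])
go(516.3,-406,32,88.65)
E
```

```text
17.70024621920494 29.80592519044876 [ 0.5499392   0.89602898 -0.04232678]
t 31.25 turn 0.12, shift after turn [ -2.7  -1.  112. ]
```

Request:
send_rows --pt "-1 -0.5 10 0" --pt "0 0 20 0" --pt "0 0 25 0" --pt "0 0 22 0" --pt "0 0 14 0" --pt "0 0 9 0" --pt "0 0 5 0" --pt "0 0 3 0" --pt "0 0 2 0" --pt "0 0 1 0" --pt "0 0 0.5 0" --pt "0 0 0 0" --pt "0 0 0 0"

```text
clock: 32.33
eef_pos: [516.4, -406.0, 33.0]
tool_rot: [[0.023, 1.0, 0.001], [1.0, -0.023, -0.001], [-0.001, 0.001, -1.0]]
contact_force: [-0.0, 0.8, -1.1]
gripper_width: 17.9
grip_force: 29.8
```

Request:
send_rows --pt "0 0 0 0" --pt "0 0 0 0" --pt "0 0 0 0" --pt "0 0 0 0" --pt "0 0 0 0" --pt "0 0 -5 0" --pt "0 0 -12 0" --pt "0 0 -20 0" --pt "0 0 -25 0" --pt "0 0 -25 0" --pt "0 0 -15 0" --pt "0 0 -8 0" --pt "0 0 0 0" --pt "0 0 0 0" --claw 46

```text
clock: 33.5
eef_pos: [516.1, -405.7, 142.5]
tool_rot: [[0.023, 1.0, -0.0], [1.0, -0.023, 0.0], [0.0, -0.0, -1.0]]
contact_force: [0.9, -0.0, -0.5]
gripper_width: 46.0
grip_force: 0.0
```

```bash
python3 - <<'E'
from h import *
go(630.6,-85.5,110,88.65); s=r.sense(); print(s["gripper_width"],s["contact_force"])
E
```

```text
t 33.50 turn 0.03, shift after turn [322.8 106.9  32.5]
46.00721045950582 [ 0.85281143 -0.01247736 -0.49806233]
```

Request:
send_rows --pt "10 3 0 0" --pt "20 6.5 0 0" --pt "30 10 0 0" --pt "32 10.6 0 0" --pt "32 10.6 0 0" --pt "32 10.6 0 0" --pt "32 10.6 0 0" --pt "32 10.6 3 0" --pt "32 10.6 6 0" --pt "31 10.5 7 0" --pt "20 7 6 0" --pt "12 4 5 0" --pt "8 2.3 4 0" --pt "0 0 0 0" --pt "0 0 0 0" --pt "0 0 0 0"

```text
clock: 34.83
eef_pos: [630.4, -86.6, 111.7]
tool_rot: [[0.024, 1.0, 0.0], [1.0, -0.024, -0.0], [-0.0, 0.0, -1.0]]
contact_force: [-0.3, -0.9, 0.6]
gripper_width: 46.1
grip_force: 0.0
```

```bash
python3 - <<'E'
from h import *
go(630.6,-85.5,34,88.65)
E
```

```text
t 34.83 turn -0.04, shift after turn [ 1.1  0.1 77.7]
```

Request:
send_rows --pt "0 0 12 0" --pt "0 0 20 0" --pt "0 0 20 0" --pt "0 0 13 0" --pt "0 0 8 0" --pt "0 0 4 0" --pt "0 0 0 0" --pt "0 0 0 0"

```text
clock: 35.5
eef_pos: [630.9, -85.9, 35.3]
tool_rot: [[0.024, 1.0, 0.001], [1.0, -0.024, -0.0], [-0.0, 0.001, -1.0]]
contact_force: [-0.2, -0.4, 1.3]
gripper_width: 45.9
grip_force: 0.0
```

Request:
send_rows --pt "0 0 0 0" --pt "0 0 0 0" --pt "0 0 0 0" --pt "0 0 0 0" --pt "0 0 0 0" --pt "0 0 0 0" --pt "0 0 0 0" --pt "0 0 0 0" --pt "0 0 0 0" --claw 8

```text
clock: 36.25
eef_pos: [630.7, -85.4, 34.8]
tool_rot: [[0.023, 1.0, 0.0], [1.0, -0.023, -0.0], [-0.0, 0.0, -1.0]]
contact_force: [-0.3, 0.7, 2.6]
gripper_width: 17.8
grip_force: 29.8
```

Request:
send_rows --pt "0 0 -3 0" --pt "0 0 -5 0" --pt "0 0 -8 0" --pt "0 0 -12 0" --pt "0 0 -16 0" --pt "0 0 -20 0" --pt "0 0 -20 0" --pt "0 0 -16 0" --pt "0 0 -10 0" --pt "0 0 0 0" --pt "0 0 0 0"

```text
clock: 37.17
eef_pos: [630.5, -85.3, 144.5]
tool_rot: [[0.023, 1.0, 0.0], [1.0, -0.023, -0.0], [-0.0, 0.0, -1.0]]
contact_force: [0.0, 0.5, -2.1]
gripper_width: 17.7
grip_force: 29.8
```

```bash
python3 - <<'E'
from look import *
s=r.sense();print(s["gripper_width"],s["grip_force"],s["contact_force"])
go(424,-330,140,88.65)
b,d,q=grab("top");comp("tray",b,d,q,(45,100,40),(75,255,255),-5,40,4,(250,700,-550,-150),100);comp("tray stamps",b,d,q,(8,60,60),(30,255,255),10,62,54,(350,600,-500,-250),8)
E
```

```text
17.728983367037547 29.793676435947418 [ 0.02391079  0.49073309 -2.10408271]
t 37.17 turn 0.03, shift after turn [-249.5 -200.6    4.5]
tray 3674 [415. 238.] (array([ 472.5, -361.8]), array([154. , 204.6]), 173.33)
tray stamps 69 [403. 217.] (array([ 521.3, -321. ]), array([25.2, 22.3]), 86.05)
tray stamps 76 [418. 218.] (array([ 515.8, -360.5]), array([28.5, 22.3]), 86.06)
tray stamps 76 [432. 218.] (array([ 513.2, -398.4]), array([28.5, 22.3]), 86.08)
```

Request:
send_rows --pt "-8 -6.4 0 0" --pt "-16 -13 0 0" --pt "-24 -19.3 0 0" --pt "-26 -21 0 0" --pt "-26 -21 0 0" --pt "-26 -21 0 0" --pt "-26 -21 0 0" --pt "-26 -21 0 0" --pt "-26 -21 0 0" --pt "-22 -18 0 0" --pt "-14 -11 0 0" --pt "-9.5 -7 0 0" --pt "0 0 0 0" --pt "0 0 0 0" --pt "0 0 0 0"

```text
clock: 38.47
eef_pos: [424.6, -329.3, 144.3]
tool_rot: [[0.022, 1.0, -0.0], [1.0, -0.022, 0.001], [0.001, -0.0, -1.0]]
contact_force: [0.7, 0.1, -1.9]
gripper_width: 17.4
grip_force: 29.8
```

```bash
python3 - <<'E'
from h import *
s=r.sense();print(s["gripper_width"],s["grip_force"],s["contact_force"])
go(424,-330,33,88.65)
E
```

```text
17.437339045739545 29.793901294469833 [ 0.65030517  0.09055959 -1.86054516]
t 38.47 turn 0.08, shift after turn [ -0.7  -0.6 111.3]
```

Request:
send_rows --pt "0 0 10 0" --pt "0 0 20 0" --pt "0 0 25 0" --pt "0 0 22 0" --pt "0 0 14 0" --pt "0 0 9 0" --pt "0 0 5 0" --pt "0 0 3 0" --pt "0 0 2 0" --pt "0 0 1 0" --pt "0 0 0.5 0" --pt "0 0 0 0" --pt "0 0 0 0"

```text
clock: 39.55
eef_pos: [424.3, -330.4, 33.4]
tool_rot: [[0.023, 1.0, 0.0], [1.0, -0.023, -0.001], [-0.001, 0.0, -1.0]]
contact_force: [-0.1, -0.6, -1.3]
gripper_width: 17.8
grip_force: 29.8
```

Request:
send_rows --pt "0 0 0 0" --pt "0 0 0 0" --pt "0 0 0 0" --pt "0 0 0 0" --pt "0 0 0 0" --pt "0 0 -5 0" --pt "0 0 -12 0" --pt "0 0 -20 0" --pt "0 0 -25 0" --pt "0 0 -25 0" --pt "0 0 -15 0" --pt "0 0 -8 0" --pt "0 0 0 0" --pt "0 0 0 0" --claw 46

```text
clock: 40.72
eef_pos: [424.0, -330.0, 142.7]
tool_rot: [[0.023, 1.0, -0.0], [1.0, -0.023, 0.0], [0.0, -0.0, -1.0]]
contact_force: [-0.1, -0.3, -0.2]
gripper_width: 45.9
grip_force: 0.0
```

```bash
python3 - <<'E'
from h import *
go(628.8,-161.5,110,88.65); s=r.sense(); print(s["gripper_width"],s["contact_force"])
E
```

```text
t 40.72 turn 0.03, shift after turn [173.3 200.7  32.7]
45.94576685064217 [-0.07879188 -0.29101985 -0.1647407 ]
```

Request:
send_rows --pt "6 7 0 0" --pt "12 14 0 0" --pt "18 21 0 0" --pt "20 23 0 0" --pt "20 23 0 0" --pt "20 23 0 0" --pt "20 23 5 0" --pt "20 23 8 0" --pt "18 21 8 0" --pt "12 14 6 0" --pt "7.3 8.7 4 0" --pt "0 0 0 0" --pt "0 0 0 0" --pt "0 0 0 0"

```text
clock: 41.88
eef_pos: [628.3, -162.2, 112.1]
tool_rot: [[0.024, 1.0, -0.0], [1.0, -0.024, -0.0], [-0.0, -0.0, -1.0]]
contact_force: [0.4, 0.7, -0.3]
gripper_width: 46.1
grip_force: 0.0
```

```bash
python3 - <<'E'
from h import *
go(628.8,-161.5,34,88.65)
E
```

```text
t 41.88 turn -0.01, shift after turn [ 0.8  0.5 78.1]
```

Request:
send_rows --pt "0 0 12 0" --pt "0 0 20 0" --pt "0 0 20 0" --pt "0 0 13 0" --pt "0 0 8 0" --pt "0 0 4 0" --pt "0 0 0 0" --pt "0 0 0 0"

```text
clock: 42.55
eef_pos: [629.0, -162.1, 35.9]
tool_rot: [[0.023, 1.0, 0.001], [1.0, -0.023, -0.001], [-0.001, 0.001, -1.0]]
contact_force: [-0.1, -0.2, 1.2]
gripper_width: 45.9
grip_force: 0.0
```

Request:
send_rows --pt "0 0 0 0" --pt "0 0 0 0" --pt "0 0 0 0" --pt "0 0 0 0" --pt "0 0 0 0" --pt "0 0 0 0" --pt "0 0 0 0" --pt "0 0 0 0" --pt "0 0 0 0" --claw 8

```text
clock: 43.3
eef_pos: [629.0, -161.6, 35.3]
tool_rot: [[0.023, 1.0, 0.0], [1.0, -0.023, -0.0], [-0.0, 0.0, -1.0]]
contact_force: [0.3, 0.3, 2.1]
gripper_width: 17.8
grip_force: 29.8
```

Request:
send_rows --pt "0 0 -3 0" --pt "0 0 -5 0" --pt "0 0 -8 0" --pt "0 0 -12 0" --pt "0 0 -16 0" --pt "0 0 -20 0" --pt "0 0 -20 0" --pt "0 0 -16 0" --pt "0 0 -10 0" --pt "0 0 0 0" --pt "0 0 0 0"

```text
clock: 44.22
eef_pos: [628.8, -161.5, 145.3]
tool_rot: [[0.023, 1.0, 0.0], [1.0, -0.023, -0.0], [-0.0, 0.0, -1.0]]
contact_force: [-0.8, 0.4, -1.6]
gripper_width: 17.8
grip_force: 29.8
```

```bash
python3 - <<'E'
from look import *
s=r.sense();print(s["gripper_width"],s["grip_force"],s["contact_force"])
go(418.5,-380,140,88.65)
b,d,q=grab("top");comp("tray",b,d,q,(45,100,40),(75,255,255),-5,40,4,(250,700,-550,-150),100);comp("tray stamps",b,d,q,(8,60,60),(30,255,255),10,62,54,(350,600,-500,-250),8)
E
```

```text
17.819214837860045 29.79553733021021 [-0.82579273  0.44549503 -1.61396723]
t 44.22 turn 0.03, shift after turn [-223.4 -205.1    5.3]
tray 3567 [415. 238.] (array([ 472.5, -361.8]), array([154. , 204.6]), 173.33)
tray stamps 70 [403. 217.] (array([ 521.6, -319.5]), array([22.2, 27.5]), 96.78)
tray stamps 74 [418. 218.] (array([ 517.2, -360.6]), array([28.5, 19.5]), 86.06)
tray stamps 78 [432. 218.] (array([ 513.2, -398.4]), array([28.5, 22.3]), 86.08)
tray stamps 69 [409. 253.] (array([ 422. , -323.8]), array([27.7, 16.2]), 86.16)
```

Request:
send_rows --pt "-7 -6.4 0 0" --pt "-14 -13 0 0" --pt "-21 -19.3 0 0" --pt "-23 -21 0 0" --pt "-23 -21 0 0" --pt "-23 -21 0 0" --pt "-23 -21 0 0" --pt "-23 -21 0 0" --pt "-23 -21 0 0" --pt "-20 -19 0 0" --pt "-14 -13 0 0" --pt "-9.4 -8.4 0 0" --pt "0 0 0 0" --pt "0 0 0 0" --pt "0 0 0 0"

```text
clock: 45.52
eef_pos: [419.2, -379.4, 144.8]
tool_rot: [[0.022, 1.0, -0.0], [1.0, -0.022, 0.001], [0.001, -0.0, -1.0]]
contact_force: [-0.3, 0.2, -2.1]
gripper_width: 17.9
grip_force: 29.8
```

```bash
python3 - <<'E'
from h import *
s=r.sense();print(s["gripper_width"],s["grip_force"],s["contact_force"])
go(418.5,-380,33.5,88.65)
E
```

```text
17.91778179506077 29.795676358044147 [-0.31671899  0.24040538 -2.05983099]
t 45.52 turn 0.08, shift after turn [ -0.7  -0.7 111.3]
```

Request:
send_rows --pt "0 0 10 0" --pt "0 0 20 0" --pt "0 0 25 0" --pt "0 0 22 0" --pt "0 0 14 0" --pt "0 0 9 0" --pt "0 0 5 0" --pt "0 0 3 0" --pt "0 0 2 0" --pt "0 0 1 0" --pt "0 0 0.5 0" --pt "0 0 0 0" --pt "0 0 0 0"

```text
clock: 46.6
eef_pos: [418.8, -380.4, 34.0]
tool_rot: [[0.023, 1.0, 0.0], [1.0, -0.023, -0.001], [-0.001, 0.001, -1.0]]
contact_force: [0.2, -0.3, -1.7]
gripper_width: 18.0
grip_force: 29.8
```

Request:
send_rows --pt "0 0 0 0" --pt "0 0 0 0" --pt "0 0 0 0" --pt "0 0 0 0" --pt "0 0 0 0" --pt "0 0 -5 0" --pt "0 0 -12 0" --pt "0 0 -20 0" --pt "0 0 -25 0" --pt "0 0 -25 0" --pt "0 0 -25 0" --pt "0 0 -20 0" --pt "0 0 -8 0" --pt "0 0 0 0" --pt "0 0 0 0" --claw 60

```text
clock: 47.85
eef_pos: [418.5, -379.9, 172.9]
tool_rot: [[0.023, 1.0, -0.0], [1.0, -0.023, 0.001], [0.001, -0.0, -1.0]]
contact_force: [0.9, -0.3, -0.9]
gripper_width: 59.8
grip_force: 0.0
```

```bash
python3 - <<'E'
from look import *
go(435,-29.5,170,88.1)
for n in("top","scene"):
    b,d,q=grab(n); cv2.imwrite(f"pics/{n}6.png",b[150:310,170:460] if n=="top" else b[180:370,30:380])
    m=mask(b,(0,180,60),(6,255,255))>0; X=cloud(q,d); m&=(X[...,0]>300)&(X[...,0]<800)&(abs(X[...,1])<250)&(X[...,2]>0)
    m=big(m.astype(np.uint8)); print(n,np.percentile(X[m][:,2],[5,50,95]).round(),rect(on_plane(q,np.argwhere(m)[:,::-1],40)))
E
```

```text
t 47.85 turn 0.58, shift after turn [350.8   4.9   2.9]
top [ 32.  39. 102.] (array([401.8,  -2.8]), array([27.2, 16.2]), 86.01)
scene [25. 37. 41.] (array([412.4, -36.8]), array([89.3, 36.9]), 88.38)
```

View pics/scene6.png

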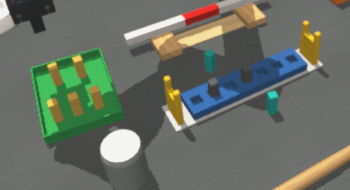

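All five brass stamps stand in the tray and both dark ones are still in the rack. The bar has been knocked about 26 mm towards the robot but is still on the bearers. I look at it again from the wrist.

Request:
send_rows --pt "12 -0.5 0 0" --pt "22 -1 -5 0" --pt "30 -1.5 -8 0" --pt "32 -2 -10 0" --pt "32 -2 -10 0" --pt "32 -2 -10 0" --pt "32 -2 -8 0" --pt "32 -2 -5 0" --pt "32 -2 0 0" --pt "30 -1 0 0" --pt "25 -1 0 0" --pt "18 -1 0 0" --pt "10 -1 0 0" --pt "0 0 0 0" --pt "0 0 0 0" --pt "0 0 0 0" --pt "0 0 0 0"

```text
clock: 49.37
eef_pos: [407.5, -41.7, 229.3]
tool_rot: [[0.024, 1.0, -0.0], [1.0, -0.024, 0.0], [-0.0, -0.0, -1.0]]
contact_force: [-0.5, -0.1, 0.2]
gripper_width: 60.2
grip_force: 0.0
```

```bash
cat > wb.py <<'E'
from h import *
r.sense()
b,d,q=grab("wrist"); X=cloud(q,d)
print(r.sense()["eef_pos"])
m=big(mask(b,(0,180,60),(6,255,255))); v,u=np.nonzero(m); print("band",len(v),v.min(),v.max(),rect(on_plane(q,np.c_[u,v],ZT)))
hsv=cv2.cvtColor(b,cv2.COLOR_BGR2HSV); w=((hsv[...,1]<60)&(hsv[...,2]>110)|m)&(abs(X[...,2]-ZT)<6); w=big(w.astype(np.uint8)); v,u=np.nonzero(w); print("bar",v.min(),v.max(),rect(on_plane(q,np.c_[u,v],ZT)),np.percentile(X[w][:,2],[3,50,97]))
E
python3 - <<'E'
ZT=40; exec(open("wb.py").read()); cv2.imwrite("pics/w7.png",b)
E
```

```text
[407.5390357  -41.65241713 229.38955786]Traceback (most recent call last):
  File "<stdin>", line 1, in <module>
  File "<string>", line 5, in <module>
  File "h.py", line 24, in big
    n,l,st,_=cv2.connectedComponentsWithStats(m); return l==1+np.argmax(st[1:,4])
                                                              ~~~~~~~~~^^^^^^^^^^
    return _wrapfunc(a, 'argmax', axis=axis, out=out, **kwds)
    return bound(*args, **kwds)
ValueError: attempt to get argmax of an empty sequence
```

```bash
sed -i 's/(0,180,60),(6,255,255)/(0,150,25),(8,255,255)/' wb.py; python3 - <<'E'
from h import *
b,d,q=grab("wrist"); cv2.imwrite("pics/w7.png",b)
E
python3 - <<'E'
ZT=40; exec(open("wb.py").read())
E
```

```text
[407.5243061  -41.45068497 229.43970129]
band 1254 139 211 (array([402.3, -31.5]), array([85.3, 19.6]), 87.99)
bar 0 211 (array([404.9,  36.4]), array([221.2,  20.1]), 88.02) [38.50404856 40.06455503 41.51739539]
```

View pics/w7.png

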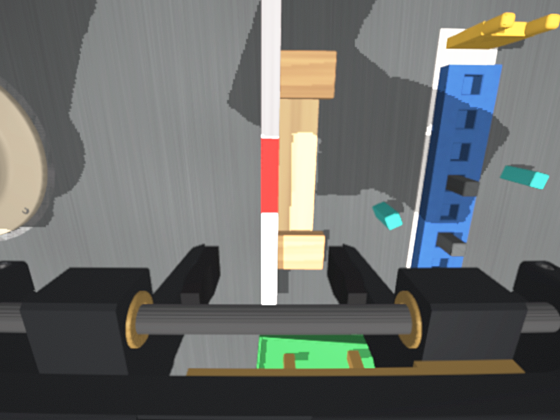

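The bar lies level (top at 40 mm) at columns 261–279, its band at rows 137–211, on the bearers' robot-side edge. Its centre is about (402.3, -31.5) with heading 88.0°.

```bash
python3 - <<'E'
from h import *
go(402.3,-31.5,13,88.0)
E
```

```text
t 49.52 turn 0.62, shift after turn [  9.8  -5.6 216.4]
```

Request:
send_rows --pt "3 -2 10 0.3" --pt "3.8 -2 20 0.3" --pt "3 -1.6 28 0" --pt "0 0 30 0" --pt "0 0 30 0" --pt "0 0 28 0" --pt "0 0 24 0" --pt "0 0 18 0" --pt "0 0 12 0" --pt "0 0 8 0" --pt "0 0 5 0" --pt "0 0 2.5 0" --pt "0 0 0 0" --pt "0 0 0 0" --pt "0 0 0 0"

```text
clock: 50.77
eef_pos: [402.4, -31.0, 14.5]
tool_rot: [[0.033, 0.999, 0.001], [0.999, -0.033, -0.0], [-0.0, 0.001, -1.0]]
contact_force: [0.2, -0.5, -0.1]
gripper_width: 59.9
grip_force: 0.0
```

```bash
python3 - <<'E'
from h import *
go(402.3,-31.5,13,88.0); print(r.sense()["contact_force"])
E
```

```text
t 50.77 turn 0.08, shift after turn [-0.5 -0.1  1.5]
[ 0.15001467 -0.52200034 -0.10299998]
```

Request:
send_rows --pt "0 0 1 0" --pt "0 0 0 0" --pt "0 0 0 0" --pt "0 0 0 0" --pt "0 0 0 0" --pt "0 0 0 0" --pt "0 0 0 0" --pt "0 0 0 0" --pt "0 0 0 0" --pt "0 0 0 0" --pt "0 0 0 0" --pt "0 0 0 0" --claw 8

```text
clock: 51.77
eef_pos: [402.3, -30.9, 13.1]
tool_rot: [[0.034, 0.999, 0.0], [0.999, -0.034, -0.0], [-0.0, 0.0, -1.0]]
contact_force: [1.1, 1.3, 0.1]
gripper_width: 19.8
grip_force: 30.0
```

Request:
send_rows --pt "0 0 -3 0" --pt "0 0 -5 0" --pt "0 0 -7 0" --pt "0 0 -9 0" --pt "0 0 -10 0" --pt "0 0 -12 0" --pt "0 0 -12 0" --pt "0 0 -12 0" --pt "0 0 -12 0" --pt "0 0 -9 0" --pt "0 0 -6 0" --pt "0 0 -4 0" --pt "0 0 -3 0" --pt "0 0 0 0" --pt "0 0 0 0" --pt "0 0 0 0"

```text
clock: 53.1
eef_pos: [401.9, -30.8, 116.7]
tool_rot: [[0.033, 0.999, -0.001], [0.999, -0.033, 0.0], [0.0, -0.001, -1.0]]
contact_force: [0.3, -0.1, -4.5]
gripper_width: 19.6
grip_force: 30.0
```

```bash
python3 - <<'E'
ZT=138
exec(open("wb.py").read())
s=r.sense(); print(s["eef_pos"],s["gripper_width"],s["grip_force"],s["contact_force"],s["torque"])
v,u=np.nonzero(mask(b,*C["blue"])); go(631.5,-47.5,115,88.65)
E
```

```text
[401.93084337 -30.80825441 116.67162755]
band 4799 198 304 (array([401.4, -16.5]), array([55. , 21.9]), 87.99)
bar 0 303 (array([402.9,  21.8]), array([130.6,  21.9]), 87.83) [142.26670816 143.39775148 143.96429669]
[401.93084337 -30.80825441 116.67162755] 19.621431140969158 29.998798202723265 [-0.15506942  0.13723134 -3.37688569] [-0.03781808  0.07254387 -0.0054219 ]
t 53.15 turn -0.57, shift after turn [-11.3 229.9   1.7]
```

Request:
send_rows --pt "-0.4 6 0 -0.3" --pt "-0.7 13 0 -0.27" --pt "-1 19 0 0" --pt "-1 21 0 0" --pt "-1 21 0 0" --pt "-1 21 0 0" --pt "-1 21 0 0" --pt "-1 21 0 0" --pt "-1 21 0 0" --pt "-1 21 0 0" --pt "-0.8 18 0 0" --pt "-0.7 13 0 0" --pt "-0.5 8 0 0" --pt "-0.3 6 0 0" --pt "0 0 0 0" --pt "0 0 0 0" --pt "0 0 0 0" --pt "0 0 0 0" --pt "0 0 0 0"

```text
clock: 54.73
eef_pos: [631.5, -47.8, 117.2]
tool_rot: [[0.024, 1.0, -0.0], [1.0, -0.024, -0.0], [-0.0, -0.0, -1.0]]
contact_force: [-0.5, 0.2, -3.6]
gripper_width: 19.5
grip_force: 30.0
```

```bash
python3 - <<'E'
ZT=143.5
exec(open("wb.py").read())
cv2.imwrite("pics/w8.png",b)
s=r.sense(); print(s["gripper_width"],s["grip_force"],s["contact_force"],s["torque"])
go(631.5,-47,59,88.65)
E
```

```text
[631.55231855 -47.77754325 117.22894666]
band 4718 198 304 (array([630.9, -31. ]), array([52.8, 21.1]), 88.61)
bar 0 303 (array([632. ,   5.8]), array([125.4,  21.1]), 88.4) [142.82138582 144.08530668 145.28936814]
19.844020695749318 29.99864425510168 [-0.56642628 -0.35930796 -3.86863535] [-0.04171281  0.06494676  0.03635246]
t 54.78 turn 0.00, shift after turn [ 0.8 -0.1 58.2]
```

View pics/w8.png

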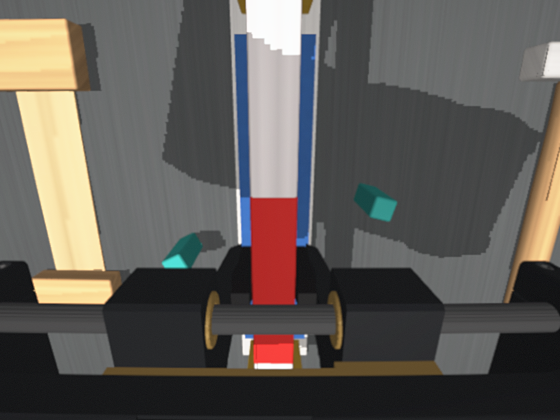

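The bar (columns 247–301) runs parallel to and centred over the blue block (235–317). Lowering, with the force watched.

Request:
send_rows --pt "0 0 5 0" --pt "0 0 8 0" --pt "0 0 8 0" --pt "0 0 6 0" --pt "0 0 4 0" --pt "0 0 4 0" --pt "0 0 4 0" --pt "0 0 3 0" --pt "0 0 0 0"

```text
clock: 55.53
eef_pos: [631.6, -47.8, 74.4]
tool_rot: [[0.023, 1.0, -0.001], [1.0, -0.023, 0.0], [0.0, -0.001, -1.0]]
contact_force: [1.0, 0.0, -4.4]
gripper_width: 19.7
grip_force: 30.0
```

```bash
python3 - <<'E'
from h import *
s=r.sense(); print(s["contact_force"],s["torque"]); go(631.5,-47,59,88.65)
E
```

```text
[ 0.96386382  0.0401251  -4.40732014] [0.00893102 0.06213558 0.0321452 ]
t 55.53 turn 0.00, shift after turn [ 0.8 -0.1 15.4]
```

It is 17 mm into the slots with no contact. Continuing.

Request:
send_rows --pt "0 0 4 0" --pt "0 0 4 0" --pt "0 0 3 0" --pt "0 0 2 0" --pt "0 0 1 0" --pt "0 0 0.5 0" --pt "0 0 0 0" --pt "0 0 0 0"

```text
clock: 56.2
eef_pos: [631.9, -47.8, 60.7]
tool_rot: [[0.024, 1.0, 0.0], [1.0, -0.024, -0.0], [-0.0, 0.0, -1.0]]
contact_force: [0.6, -0.0, -3.3]
gripper_width: 19.5
grip_force: 30.0
```

Request:
send_rows --pt "0 0 0.8 0" --pt "0 0 0.7 0" --pt "0 0 0.5 0" --pt "0 0 0 0" --pt "0 0 0 0"

```text
clock: 56.62
eef_pos: [631.9, -47.8, 59.1]
tool_rot: [[0.023, 1.0, 0.001], [1.0, -0.023, -0.0], [-0.0, 0.001, -1.0]]
contact_force: [-2.8, 0.4, 4.0]
gripper_width: 19.7
grip_force: 30.0
```

Request:
send_rows --pt "0 0 0 0" --pt "0 0 0 0" --pt "0 0 0 0" --pt "0 0 0 0" --pt "0 0 0 0" --pt "0 0 0 0" --pt "0 0 -5 0" --pt "0 0 -12 0" --pt "0 0 -20 0" --pt "0 0 -30 0" --pt "0 0 -35 0" --pt "0 0 -35 0" --pt "0 0 -30 0" --pt "0 0 -15 0" --pt "0 0 0 0" --pt "0 0 0 0" --pt "0 0 0 0" --pt "0 0 0 0" --claw 70

```text
clock: 58.12
eef_pos: [631.3, -47.7, 238.7]
tool_rot: [[0.024, 1.0, -0.003], [1.0, -0.024, 0.001], [0.001, -0.003, -1.0]]
contact_force: [-0.1, -0.3, 0.0]
gripper_width: 69.8
grip_force: 0.0
```

```bash
python3 - <<'E'
ZT=86
exec(open("wb.py").read())
v,u=np.nonzero(mask(b,*C["blue"])[:300,:320]); print("rack",rect(on_plane(q,np.c_[u,v],24)))
b,d,q=grab("scene"); X=cloud(q,d)
cv2.imwrite("pics/s9.png",cv2.resize(b[120:340,30:450],None,fx=1.9,fy=1.9))
from look import comp
comp("tray",b,d,q,(45,100,40),(75,255,255),-5,40,4,(250,700,-550,-150),100)
print(r.sense()["contact_force"],r.sense()["gripper_width"])
E
```

```text
[631.42599867 -47.72861842 238.85974425]
band 1367 152 231 (array([631.2, -48.5]), array([86.1, 17.9]), 88.32)
bar 0 150 (array([633.7,  62.5]), array([132.,  20.]), 88.64) [84.38156039 85.91852886 87.30108192]
rack (array([631.5, -47.9]), array([266. ,  56.8]), 88.71)
tray 4896 [105. 276.] (array([ 460.5, -359.2]), array([154.2, 226.4]), 173.74)
[-1.32294437e-04 -4.05670171e-01 -9.53616561e-02] 69.95763944932762
```

View pics/s9.png

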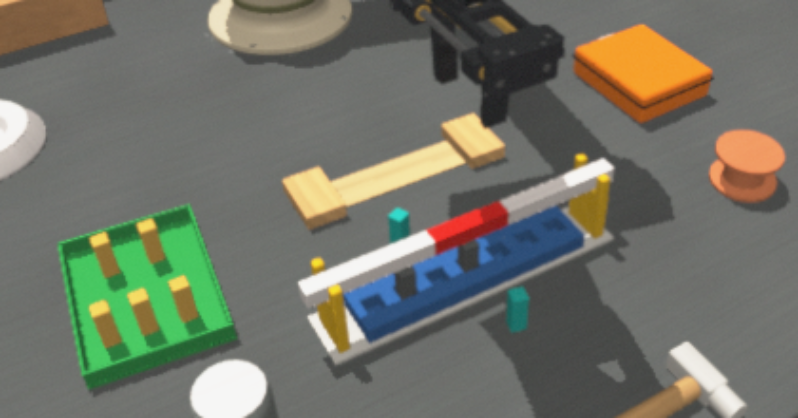

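The bar sits fully down in both brackets: its top is at 86 mm and its centre is within 1 mm of the rack's. Five brass stamps are in the tray, both dark ones are in their pockets, and the other items are untouched. Handing in.

```bash
python3 -c "
from cell import r
print(r.hand_in())"
```

```text
the job is handed in; nothing more can be done
None
```

I handed the job in at about 58 s on the robot's clock: all five brass stamps are in the green tray, both steel stamps are in their pockets, and the bar is fully down in both brackets and centred; it was knocked about 3 cm aside while on the rest, so I found it again before lifting it.

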